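Lock the stencil printer's board table and hold the stencil frame open

TASK

The board is lined up under the stencil, so lock the board table by turning its T-bar clamp knob clockwise until it is firmly tight, without shifting the table. Then open the stencil frame for me by its bow handle: the catch may or may not have caught, so first try the frame with a light lift before touching the catch, and if it is held do not force it but slide the catch fully open. Raise the frame to about 45 degrees and finish still holding it up there by the handle while I change the board; leave the jar, squeegee and parts bin where they are.

Things in the scene. Friction and masses are not known exactly. Their poses are not given: they have to be found in the camera images.
- printer: Hand stencil printer (solder-paste printing frame), fixed on the bench: aluminium bed plate 300 (x) by 430 mm (y), top 30 mm above the bench, from x = -160 to +140 and y = -215 to +215 mm in this frame. Origin on the bench; x points from the front (robot side) to the hinge at the back, y to the left, z up. The opened frame has no stay and falls shut when let go.
- knob_grip (a point): Middle of the grip of the black T-bar clamp knob on the left of the bed: a bar 52 mm long, 14 thick, 26 tall on an upright axis, this point 13 mm below its top, 86 mm above the bench. x runs along the bar and turns with it, z up. The steel bridge under the knob is 59 mm high; the frame's edge is 61 mm to its right.
- clamp_knob (a joint): Angle of the clamp knob, rad, growing as it turns clockwise seen from above. It starts loose (0.1 to 0.5), bites on the table's lock strap from about 0.95 and is firmly tight at its stop, 1.6 (1.35 and more counts as tight). Needs 0.1 to 0.2 N m and stays where it is left.
- board_centre (a point): Middle of the green circuit board (100 by 140 mm) on the board table under the stencil, about 53 mm above the bench. The table slides along the printer's x (12 mm each way) with about 1 N while the knob is loose.
- stencil_frame (a joint): Opening of the frame, rad: 0 flat, grows as the front rises, up to 1.3; 0.785 is 45 degrees. Aluminium, 20 mm section, 250 mm wide, about 0.65 kg (varies), top 85 mm above the bench, front face 205 mm in front of the hinge. If free, 3 to 5 N at the handle lift it; if caught, the handle rises only some 3 mm and stops solidly.
- frame_handle (a point): Middle of the round bar of the frame's black bow handle: 12 mm diameter, 90 mm long, along y, 44 mm clear in front of the front rail, 75 mm above the bench when flat. Pinch it from above, fingers before and behind it; it turns in the grip as the frame swings up. It has the frame's axes: y along the bar, x towards the hinge, 255 mm away.
- frame_hinge (a point): Middle of the frame's hinge axis at the back of the printer, 75 mm above the bench; the axis runs along the printer's y. The handle bar swings about it at 255 mm radius.
- catch_grip (a point): Grip of the slide catch on the front right of the bed, right of the handle: an upright black fin 10 mm thick (y), 22 long (x), 36 tall; this point is 16 mm below its top, 74 mm above the bench; the dark housing under it is 46 mm high. Printer's axes. Its bolt is hidden under the frame's front rail.
- catch (a joint): Travel of the catch, m: 0 shut, 0.018 fully open; grows as the fin moves to the printer's -y (right, away from the handle). Takes about 2 N and stays where it is put. It starts at 0.001 to 0.013; the hidden striker's place varies, so the position does not tell if it holds. At 0.016 and more it never holds.
- paste_jar: Closed jar, 64 mm diameter, 62 mm tall, on the bench right of the printer. Origin under its middle. Leave it alone.
- squeegee: Squeegee lying flat on the bench right of the printer, 150 mm long, about 75 mm wide, 22 mm tall. Origin under its holder. Leave it alone.
- parts_bin: Open blue bin 150 by 100 by 60 mm on the bench left of the printer. Origin under its middle. Leave it alone.

How it is judged:
On the way, in this order (a step that is already met when the one before it is completed fails the run):
1. the board table is locked: the clamp knob is firmly tight, with the frame still shut and the catch untouched (value of joint clamp_knob above 1.35 rad and value of joint stencil_frame below 0.005 rad and distance of catch_grip from where it was at the start of the episode below 0.003 m), for 0.2 s.
2. the frame is tried: it is lifted by the fingers until it is free or the catch stops it, before the catch is touched (value of joint stencil_frame above 0.006 rad and contact force between the fingers and stencil_frame above 1 N and distance of catch_grip from where it was at the start of the episode below 0.003 m), for 0.1 s.
3. the frame is raised to about 45 degrees (value of joint stencil_frame above 0.61 rad and contact force between the fingers and stencil_frame above 1 N), for 0.2 s.
At the end, for the whole second after the job is handed in: The fingers hold the frame still at 35 to 55 degrees, tool point within 45 mm of the handle's middle; the catch is open by 15 mm or more, or unmoved (within 5 mm); knob at 1.35 rad or more; board table within 3 mm of its start; jar, squeegee and bin within 30 mm of theirs (all of step 3 and value of joint stencil_frame below 0.96 rad and velocity of joint stencil_frame between -0.05 and 0.05 rad/s and distance between the grasp point and frame_handle below 0.045 m and value of joint clamp_knob above 1.35 rad and distance of board_centre from where it was at the start of the episode below 0.003 m and distance of each of paste_jar, squeegee, parts_bin from where it was at the start of the episode below 0.03 m and (distance of catch_grip from where it was at the start of the episode below 0.005 m or value of joint catch above 0.015 m)); the arm keeps its last pose, push and grip.
It fails at once if the board table is shifted by more than 3 mm (distance of board_centre from where it was at the start of the episode above 0.003 m).
It fails at once if the frame is forced against its catch: the bolt is loaded with more than 50 N (contact force between stencil_frame and catch above 50 N).
It fails at once if the jar, squeegee or parts bin is pushed more than 30 mm (distance of any of paste_jar, squeegee, parts_bin from where it was at the start of the episode above 0.03 m).
It also fails if it takes over 72 s, if anything falls off the work surface, if the arm or the gripper's body presses on something with over 40 N, if the wrist force passes 120 N, or if a joint passes its speed limit or range.

ROBOT

A 6-joint arm with a two-finger parallel gripper is mounted at the origin on the work surface. World frame = base frame: x ahead of the robot, y to its left, z up, the work surface at z = 0. Lengths are in m, angles in rad, forces in N, time in s.
With the tool pointing down it reaches from about 0.35 to 0.975 m from the base axis. Payload 7.1 kg.
Tool frame: the origin (TCP) lies between the finger pads, 19 mm behind the fingertips; this is the grasp point; z points along the fingers, x is the direction in which the jaws open and shut, and the axes are right-handed (so a half turn about z gives the same grasp; the last joint's range is limited). The gripper opens to 88 mm and grips with 3 to 60 N. Pads are 20 mm wide; open, the fingers measure 115 mm over their backs; the gripper's body (75 mm by 178 mm) begins 61 mm behind the grasp point.
Start: joints at [-1.212, 0.423, 1.63, -0, 1.089, -0.019], TCP at [0.231, -0.581, 0.241] pointing down, gripper open.
Joint ranges: [-3, 3], [-0.9, 2.11], [0.09, 2.58], [-1.31, 4.45], [0.11, 2.69], [-2.54, 2.54]. Speed limits (rad/s): [2.39, 2.39, 3.01, 3.14, 3.14, 3.14].

INTERFACE

Orientations are given as a unit quaternion [w, x, y, z].
In Python, from station import move_pose, movel, movej, command_gripper, wait, inverse_kinematics, read_camera, camera_info, MotionError, job_done, get_time, get_joint_pos, get_qvel, get_effort, get_tcp_pos, get_ee_rot, get_ft_force, get_ft_torque, get_grip_width gives the robot as it stands. Calls block until the motion is done:
- move_pose(position, orientation): joint-space move of the TCP to a pose.
- movel(position, frame=None, v=0.15, until_force=None): straight line of the TCP; frame=None keeps the orientation; v is the mean speed in m/s. With until_force (N) it stops when the force on the tool has changed by that much, and returns True; else False.
- movej(angles): joint-space move.
- command_gripper(opening): opening from 0.0 (shut) to 1.0 (fully open); the grip force is fixed at half the most; returns when the fingers have stopped.
- wait(seconds).
- inverse_kinematics(position, orientation): joint angles nearest the present ones, or None.
- read_camera(name): name is "side" or "top"; returns the picture (400x640x3 uint8, red, green, blue); there is no depth.
- camera_info(name): a dict with "intrinsics" (3x3 intrinsics, pixels), "dist" ([k1, k2, p1, p2, k3] as OpenCV has them; the pictures are not rectified), "T" (4x4, takes a point from camera to world coordinates). Camera axes: x right, y up, looking along -z (the intrinsics and any distortion apply to the point x, -y, -z); pixel columns grow to the right and rows downward; lengths in m; the calibration is good to about 2 mm. A picture is of the moment at which its call begins. camera_info takes no time and is no camera call.
A pose or a line that the arm cannot do raises MotionError and nothing moves.
- job_done(): hands the job in, once; it reports no verdict.
Readings, each from a call of its own:
- get_time(): time.
- get_joint_pos(): joint angles.
- get_qvel(): joint speeds.
- get_effort(): joint torques, N m.
- get_tcp_pos(): TCP position.
- get_ee_rot(): TCP orientation.
- get_ft_force(): force on the tool from outside, world axes, zero at the start.
- get_ft_torque(): the same for the moment, N m.
- get_grip_width(): opening from 0.0 (shut) to 1.0 (fully open).
Only numpy, scipy, OpenCV 4.12 (cv2) and the standard library are available. Lean on these libraries where they do the work, as an engineer would, in place of code of your own. Each camera call takes 0.05 s, during which the arm holds its last target. There are 200 camera calls.

## Working session

There is one attempt and no reset: what is moved stays moved. The work goes in short steps, each a Python script; the robot and the scene stay as the last script left them, time stands still between calls to the robot, and variables do not carry over. Pictures are saved under pics/ and viewed, about 8 in all and at most 12, crops included, and the job is handed in when it is done.

```bash
mkdir -p pics; ls; python3 - <<'E'
from station import *
import cv2,numpy as np
for n in("top","side"):
    im=read_camera(n); cv2.imwrite(f"pics/{n}0.png",im[:,:,::-1])
    c=camera_info(n); print(n,np.round(c["intrinsics"],1).tolist(),c["dist"],np.round(c["T"],4).tolist())
print(get_time(),get_ee_rot(),get_ft_force())
E
```

```text
pics
top [[381.2, 0.0, 318.4], [0.0, 381.2, 193.4], [0.0, 0.0, 1.0]] [-0.01587761  0.          0.          0.          0.        ] [[-0.0107, 0.9856, -0.1688, 0.4107], [-0.9998, -0.0079, 0.0171, 0.0314], [0.0155, 0.169, 0.9855, 1.043], [0.0, 0.0, 0.0, 1.0]]
side [[371.7, 0.0, 323.2], [0.0, 371.7, 202.7], [0.0, 0.0, 1.0]] [-0.05615724  0.          0.          0.          0.        ] [[0.9962, 0.0543, -0.0678, 0.5014], [-0.0856, 0.479, -0.8736, -0.852], [-0.015, 0.8761, 0.4819, 0.5715], [0.0, 0.0, 0.0, 1.0]]
0.1 [-4.10595623e-04  8.27294651e-01 -5.61767806e-01 -5.68264768e-04] [ 0.23610808 -0.89548984  0.44500141]
```

View pics/top0.png

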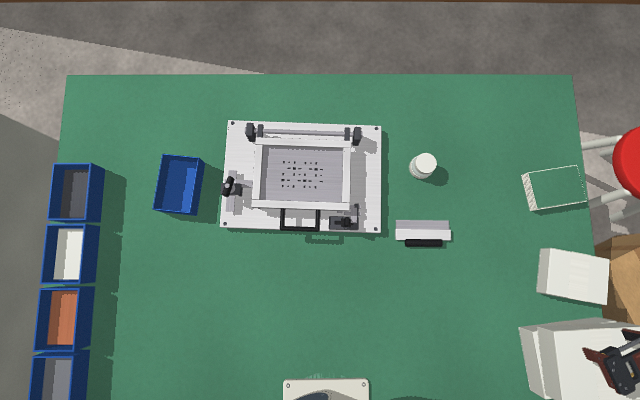

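View pics/side0.png

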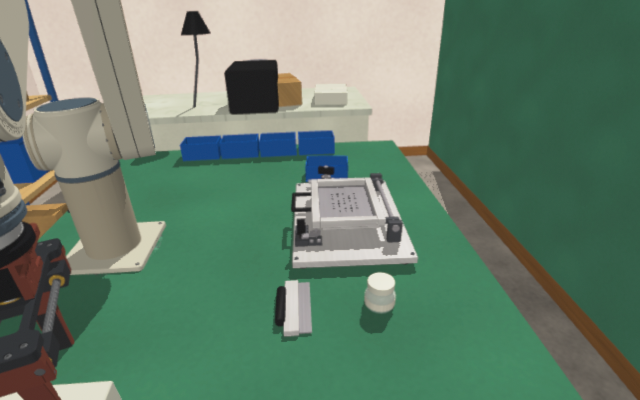

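The top view shows the bed plate with corners at about (228,121), (381,126), (380,234) and (220,227). The knob is near (230,186), the handle bar near (300,230) and the catch near (346,222). The jar and squeegee are to the right and the bin to the left. Next I'll write helpers and view an enlarged crop.

```bash
cat > h.py <<'E'
from station import *
import cv2,numpy as np
from scipy.spatial.transform import Rotation as R
def ray(n,uv):
    c=camera_info(n); p=cv2.undistortPoints(np.array([[uv]],float),np.array(c["intrinsics"]),np.array(c["dist"]))[0,0]
    T=np.array(c["T"]); return T[:3,3],T[:3,:3]@np.array([p[0],-p[1],-1.])
def onz(n,uv,z):
    o,d=ray(n,uv); return o+d*(z-o[2])/d[2]
def proj(n,P):
    c=camera_info(n); T=np.array(c["T"]); q=(np.array(P)-T[:3,3])@T[:3,:3]; q=q*[1,-1,-1]
    return cv2.projectPoints(q.reshape(1,3),np.zeros(3),np.zeros(3),np.array(c["intrinsics"]),np.array(c["dist"]))[0].ravel()
def quat(yaw):  # tool down, jaw axis (tool x) at world yaw
    q=R.from_matrix(np.array([[np.cos(yaw),np.sin(yaw),0],[np.sin(yaw),-np.cos(yaw),0],[0,0,-1]]).astype(float)).as_quat()
    return np.array([q[3],*q[:3]])
def crop(n,x0,y0,w,h,s,f):
    im=read_camera(n)[:,:,::-1][y0:y0+h,x0:x0+w]; cv2.imwrite(f,cv2.resize(im,None,fx=s,fy=s,interpolation=cv2.INTER_CUBIC))
E
python3 - <<'E'
from h import *
t=read_camera("top")[:,:,::-1]; s=read_camera("side")[:,:,::-1]
a=cv2.resize(t[110:245,210:390],None,fx=4.4,fy=4.4,interpolation=cv2.INTER_CUBIC)
cv2.imwrite("pics/t1.png",a)
cv2.imwrite("pics/s1.png",cv2.resize(s[150:275,280:420],None,fx=4.8,fy=4.8,interpolation=cv2.INTER_CUBIC))
# bed mask corners
g=cv2.cvtColor(t,cv2.COLOR_BGR2HSV); m=((g[...,1]<50)&(g[...,2]>120)).astype(np.uint8)[100:250,205:392]
m=cv2.morphologyEx(m,cv2.MORPH_CLOSE,np.ones((9,9)))
cs=max(cv2.findContours(m,0,1)[0],key=cv2.contourArea)+np.array([205,100])
h=cv2.convexHull(cs); q=cv2.approxPolyDP(h,6,True)[:,0]; print(q)
for p in q: print(p,np.round(onz("top",p,.03),4))
E
```

```text
[[228 120]
 [380 126]
 [380 232]
 [221 227]]
[228 120] [0.7934 0.2631 0.03  ]
[380 126] [ 0.7737 -0.1602  0.03  ]
[380 232] [ 0.4788 -0.1489  0.03  ]
[221 227] [0.496  0.2728 0.03  ]
```

View pics/t1.png

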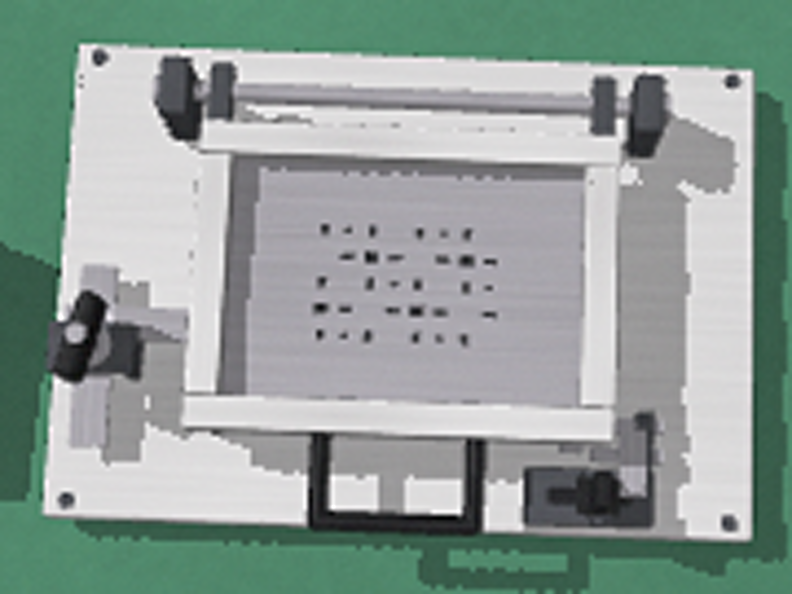

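View pics/s1.png

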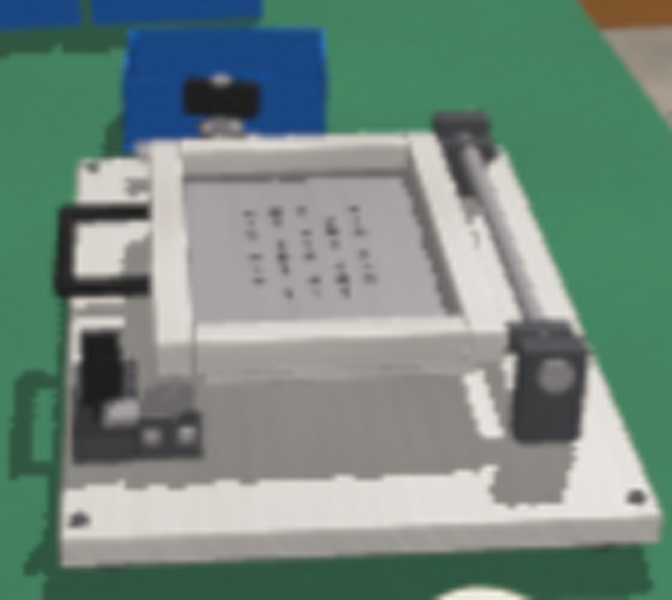

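```bash
python3 - <<'E'
from h import *
tc=lambda x,y:(210+x/4.4-.4,110+y/4.4-.4); sc=lambda x,y:(280+x/4.8-.4,150+y/4.8-.4)
def tri(a,b):
    o1,d1=ray("top",a);o2,d2=ray("side",b)
    s=np.linalg.lstsq(np.c_[d1,-d2],o2-o1,rcond=None)[0];p,q=o1+d1*s[0],o2+d2*s[1]
    return np.round((p+q)/2,4),round(np.linalg.norm(p-q),4)
print("knob top", onz("top",tc(77,334),.101), tri(tc(77,334),sc(222,79)))
a,b=onz("top",tc(92,300),.099),onz("top",tc(66,370),.099);print("bar",a,b,np.arctan2(*(a-b)[1::-1]))
print("handle",onz("top",tc(396,522),.078),onz("top",tc(312,522),.078),onz("top",tc(480,525),.078),"side",onz("side",sc(65,252),.078))
print("fin",onz("top",tc(600,485),.09),tri(tc(600,485),sc(102,335)))
print("hinge",onz("top",tc(415,97),.08))
for yaw in (np.pi/2-.3,-np.pi/2-.3):
    for d in (0,-1.35):
        print(yaw,d,inverse_kinematics([.578,.25,.09],quat(yaw+d)))
E
```

```text
knob top [0.59398061 0.24390889 0.101     ] (array([0.5956, 0.2442, 0.1   ]), np.float64(0.0028))
bar [0.61416457 0.23636686 0.099     ] [0.57354206 0.24999096 0.099     ] -0.32359419207467405
handle [0.48703996 0.06307764 0.078     ] [0.48748527 0.11127442 0.078     ] [0.48486431 0.01483592 0.078     ] side [0.48825347 0.05551416 0.078     ]
fin [ 0.50607891 -0.05367398  0.09      ] (array([ 0.5064, -0.0539,  0.0871]), np.float64(0.0))
hinge [0.74113129 0.05105085 0.08      ]
1.2707963267948965 0 [ 3.89330350e-01  6.24237239e-01  1.70030351e+00 -4.44089210e-16
  8.17051900e-01 -8.81465977e-01]
1.2707963267948965 -1.35 [ 3.89330350e-01  6.24237239e-01  1.70030351e+00 -4.44089210e-16
  8.17051900e-01  4.68534023e-01]
-1.8707963267948966 0 [ 3.89330350e-01  6.24237239e-01  1.70030351e+00 -4.44089210e-16
  8.17051900e-01  2.26012668e+00]
-1.8707963267948966 -1.35 None
```

```bash
python3 - <<'E'
from h import *
yaw=np.pi/2-.31; K=np.array([.594,.2437])
move_pose([*K,.24],quat(yaw)); command_gripper(.5)
print(get_time(),get_tcp_pos())
movel([*K,.125])
crop("side",270,110,160,120,5,"pics/s2.png")
print(get_time(),get_tcp_pos(),get_grip_width())
E
```

```text
4.175 [0.59398082 0.24371089 0.24000203]
5.1417 [0.59480238 0.24401532 0.12619589] 0.4990864595526857
```

View pics/s2.png

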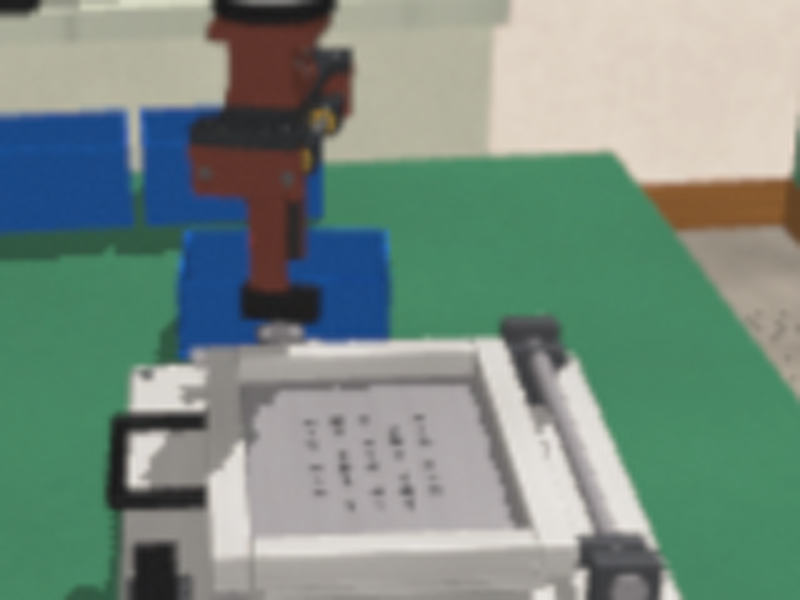

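The side view shows the near finger at crop x≈267 and the knob axis at crop x≈281. That fits the slanted jaw axis to within about 2 mm, so I'll descend and grip.

```bash
python3 - <<'E'
from h import *
K=np.array([.594,.2437])
print("hit",movel([*K,.089],v=.06,until_force=8)); f0=get_ft_force()
command_gripper(0.); print("w",get_grip_width(),get_tcp_pos(),get_ft_force()-f0,get_ft_torque())
q=np.array(get_joint_pos()); q0=q[5]; t0=get_ft_torque()
for i in range(1,8):
    q[5]=q0+i*.1; movej(q); 
    print(i,round(get_joint_pos()[5]-q0,3),np.round(get_ft_force()-f0,1),np.round(get_ft_torque()-t0,2),round(get_grip_width(),3))
print(get_time())
E
```

```text
hit False
w 0.15689965400427522 [0.59486303 0.2455193  0.08934114] [ 2.78702122  7.21998224 -3.54197856] [ 1.31325841 -0.36705532 -0.00483379]
1 0.098 [ 0.1  0.5 -1.7] [-1.19  0.2  -0.12] 0.161
2 0.196 [ 0.6  1.9 -2.4] [-0.99  0.18 -0.05] 0.157
3 0.295 [ 1.2  3.6 -3.3] [-0.74  0.13 -0.1 ] 0.159
4 0.395 [ 0.7  4.5 -2.9] [-0.65  0.13 -0.05] 0.153
5 0.495 [ 1.1  3.8 -3.4] [-0.65  0.13 -0.12] 0.156
6 0.595 [ 1.5  5.2 -4.2] [-0.57  0.13 -0.07] 0.161
7 0.695 [ 2.2  4.4 -4.6] [-0.54  0.05 -0.07] 0.157
8.2167
```

```bash
python3 - <<'E'
from h import *
q=np.array(get_joint_pos()); q0=q[5]
for i in range(1,16):
    q[5]=q0+i*.05; movej(q); t=get_ft_torque()
    print(i,round(.695+get_joint_pos()[5]-q0,3),np.round(get_ft_force(),1),np.round(t,2),round(get_grip_width(),3))
    if abs(t[2])>.7: break
print(get_time())
E
```

```text
1 0.741 [ 0.8  4.6 -3.3] [ 0.45 -0.14 -0.12] 0.159
2 0.792 [ 2.4  3.6 -4.5] [ 0.42 -0.24 -0.08] 0.156
3 0.842 [ 2.1  3.9 -3.6] [ 0.53 -0.25 -0.06] 0.156
4 0.892 [ 2.4  5.  -3.9] [ 0.57 -0.32 -0.12] 0.156
5 0.943 [ 3.4  4.5 -4. ] [ 0.58 -0.4  -0.09] 0.155
6 0.993 [ 3.2  5.8 -4.6] [ 0.56 -0.38 -0.09] 0.159
7 1.042 [ 3.2  5.  -3.7] [ 0.55 -0.42 -0.09] 0.158
8 1.092 [ 2.9  4.4 -4.2] [ 0.56 -0.42 -0.07] 0.165
9 1.142 [ 2.6  4.8 -5. ] [ 0.56 -0.44 -0.06] 0.16
10 1.193 [ 3.7  5.5 -4. ] [ 0.56 -0.46 -0.08] 0.158
11 1.242 [ 2.9  4.1 -5. ] [ 0.59 -0.46 -0.11] 0.151
12 1.292 [ 3.9  5.1 -5. ] [ 0.61 -0.48 -0.04] 0.16
13 1.342 [ 4.   4.6 -5.9] [ 0.64 -0.44  0.36] 0.154
14 1.391 [ 3.2  3.6 -4.3] [ 0.59 -0.64  0.81] 0.165
11.7167
```

The moment about z jumped to 0.8 N m at 1.34–1.39 rad of turn, so the knob is on its stop. I'll unload it, release, and go above the handle.

```bash
python3 - <<'E'
from h import *
q=np.array(get_joint_pos()); q[5]-=.06; movej(q); print(get_ft_torque())
p=np.array(get_tcp_pos()); command_gripper(.45); movel([p[0],p[1],.2])
psi=-.042; H=np.array([.487,.0625])
move_pose([*H,.2],quat(psi)) if inverse_kinematics([*H,.2],quat(psi)) is not None else print("no ik")
print(get_joint_pos(),get_time(),get_ft_force())
movel([*H,.115])
t=read_camera("top")[:,:,::-1][110:245,210:390]; s=read_camera("side")[:,:,::-1][150:275,280:420]
a=cv2.resize(t,(540,405),interpolation=cv2.INTER_CUBIC); b=cv2.resize(s,None,fx=4.8,fy=4.8,interpolation=cv2.INTER_CUBIC)
cv2.imwrite("pics/t3.png",a); cv2.imwrite("pics/s3.png",b)
E
```

```text
[ 0.47541493 -0.24560547  0.17912114]
[1.04018727e-01 2.86736833e-01 1.95274973e+00 3.15171507e-04
 9.00928967e-01 1.46123428e-01] 14.3083 [-0.51591595 -0.63580691 -0.01925848]
```

View pics/t3.png

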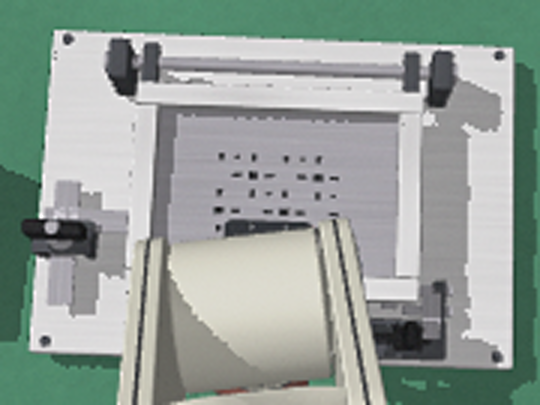

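View pics/s3.png

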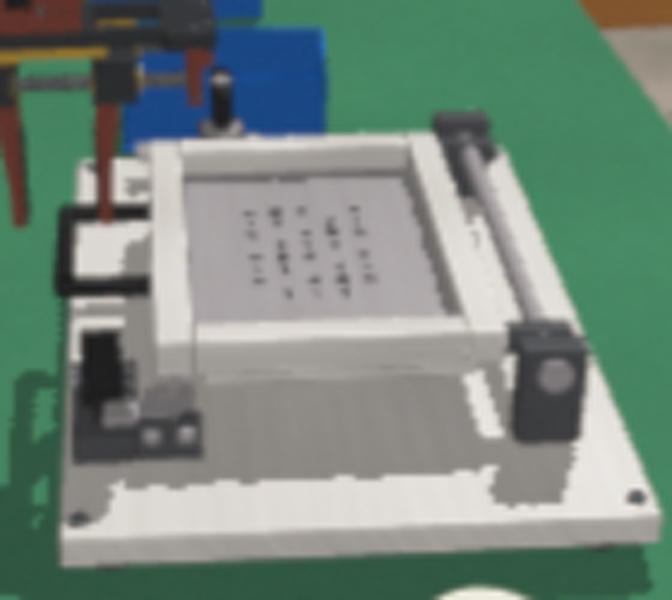

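The top view shows the knob bar now along y, at crop (58,230), which is tight. The side view shows the fingers at crop x≈20 and 105, straddling the bar at x≈65. I'll grip and try a light lift.

```bash
python3 - <<'E'
from h import *
H=np.array([.487,.0625])
print("hit",movel([*H,.076],v=.06,until_force=8)); command_gripper(0.); wait(.2)
p=np.array(get_tcp_pos()); f0=get_ft_force(); print("w",get_grip_width(),p,f0)
for dz in (.001,.002,.003,.004,.005,.006,.007):
    h=movel([p[0],p[1],p[2]+dz],v=.01,until_force=9); wait(.15); f=get_ft_force()
    print(dz,h,round(get_tcp_pos()[2]-p[2],4),np.round(f-f0,1))
    if h or (f-f0)[2]<-14: break
print(get_time())
E
```

```text
hit False
w 0.12734194808185434 [0.48779473 0.06250123 0.07624531] [ 3.24420318 -0.07897789 -0.16940522]
0.001 False 0.0009 [ 0.4 -0.2 -4.3]
0.002 False 0.002 [ 1.5  0.6 -4.2]
0.003 False 0.003 [ 1.  -0.8 -3.4]
0.004 False 0.004 [ 1.  0. -4.]
0.005 False 0.005 [ 1.3 -0.3 -3.9]
0.006 False 0.006 [ 0.9  0.5 -3.7]
0.007 False 0.007 [ 1.1  0.2 -4. ]
19.5333
```

At 7 mm of lift the force is a steady ~4 N with no hard stop, so the frame is free and the catch stays untouched. I'll raise it along the arc.

```bash
python3 - <<'E'
from h import *
psi=-.042; u=np.array([np.cos(psi),np.sin(psi),0]); P0=np.array([.4878,.0625,.0762])
for a in np.linspace(.0275,.8,10)[1:]:
    h=movel(P0+.255*(u*(1-np.cos(a))+np.array([0,0,np.sin(a)])),v=.06,until_force=20)
    print(round(a,3),h,np.round(get_tcp_pos(),4),np.round(get_ft_force(),1),round(get_grip_width(),3))
    if h: break
wait(.5); print(get_time(),get_ft_force())
t=read_camera("top")[:,:,::-1][110:245,210:390]; s=read_camera("side")[:,:,::-1][130:275,270:430]
cv2.imwrite("pics/t4.png",cv2.resize(t,(540,405))); cv2.imwrite("pics/s4.png",cv2.resize(s,None,fx=4,fy=4,interpolation=cv2.INTER_CUBIC))
E
```

```text
0.113 False [0.4894 0.0624 0.1049] [ 4.7 -1.  -4.6] 0.131
0.199 False [0.4926 0.0622 0.1262] [ 4.9 -2.7 -5. ] 0.127
0.285 False [0.4976 0.0619 0.1473] [ 4.7 -2.4 -4.8] 0.127
0.371 False [0.5045 0.0617 0.1682] [ 2.  -2.6 -5.6] 0.129
0.457 False [0.5132 0.0613 0.189 ] [-4.2 -3.  -2.2] 0.13
0.543 False [0.5234 0.0609 0.2084] [-6.9 -3.4 -0.3] 0.128
0.628 False [0.535  0.0604 0.2267] [-9.3 -2.3  1.8] 0.125
0.714 False [0.5482 0.0598 0.2441] [-13.2  -3.1   4.5] 0.129
0.8 False [0.5631 0.0592 0.2606] [-14.9  -2.8   9.8] 0.132
24.6833 [-14.85776569  -3.09017323   9.22866761]
```

View pics/s4.png

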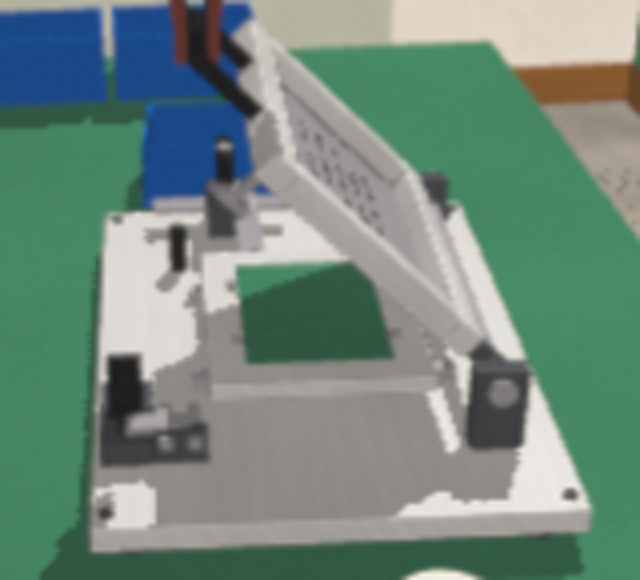

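The side view shows the frame at about 45°, with the bar at crop (197,45) in the fingers and the knob still across. A ~17 N radial force remains from a small radius error, so I'll ease it with a couple of 1 mm steps and check that the frame holds still.

```bash
python3 - <<'E'
from h import *
psi=-.042; u=np.array([np.cos(psi),np.sin(psi),0]); r=-u*.7+np.array([0,0,.7])
P=np.array(get_tcp_pos())
for k in (1,2,3):
    movel(P+r*.001*k,v=.01); wait(.2); f=get_ft_force(); print(k,np.round(f,1),np.round(get_tcp_pos(),4),round(get_grip_width(),3))
    if f@r<6: break
wait(.5); p=np.array(get_tcp_pos()); wait(1); print("drift",np.array(get_tcp_pos())-p,np.abs(get_qvel()).max(),get_time(),get_ft_force())
t=read_camera("top")[:,:,::-1][100:250,150:460]; cv2.imwrite("pics/t5.png",cv2.resize(t,None,fx=2.5,fy=2.5,interpolation=cv2.INTER_CUBIC))
E
```

```text
1 [ 3.3 -2.8 -9.2] [0.5633 0.0591 0.2613] 0.13
drift [ 1.97043896e-05 -3.53240439e-07  2.02019645e-05] 0.0011318525636687944 26.9833 [ 4.1910285  -3.67862017 -9.22206353]
```

View pics/t5.png

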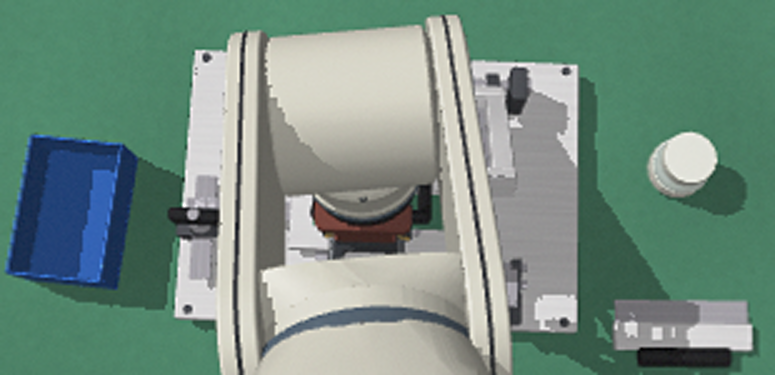

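The knob is across at crop (193,215). The bin, jar and squeegee are where they started, and the frame is held still. I'm handing in.

```bash
python3 -c "
from station import *
job_done(); print(get_time(),get_tcp_pos(),get_ft_force(),get_grip_width())"
```

```text
the job is handed in; nothing more can be done
the job is handed in; nothing more can be done
```

The board table is locked and the stencil frame is up at about 45°, with the gripper still holding the handle. I handed the job in at about 27 s of the 72 s, and it gave no verdict.

- **Knob:** I turned it clockwise about 1.33 rad until it hit its stop, where the moment rose to 0.8 N m. The later pictures show the bar lying across, as it should when tight.
- **Light lift:** the frame rose 7 mm at a steady 4 N with no hard stop, so the catch was not holding. I left the catch untouched.
- **Raising:** I lifted the handle along its arc to about 0.8 rad. That angle comes from the tool position, and the side picture agrees. A 17 N sideways load from a small radius error had built up by then, and a 1 mm correction brought the total force down to about 11 N.
- **Last checks:** over one second the tool drifted about 0.03 mm, with the bar still in the grip (opening 0.13, about 11 mm). In the top view the jar, squeegee and bin were where they started.
- **Not measured:** I did not measure the board table's position; the arm never touched it directly. The readings I asked for after hand-in were refused, so these figures are from just before it.

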